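# Load the can rack in a bathroom cabinet, blue before green

### The job

Load the sloping can rack so that the cans come out blue first, then green: lay the blue can across the channel at its high end and let it roll down to the stop, then lay in the green can so that it rolls down behind the blue one. Leave the yellow can where it lies in the tray.

Things in the scene. Friction and masses are not known exactly. Their poses are not given: they have to be found in the camera images.
- blue_can: Blue spray can, cylinder 36 mm in diameter, 64 mm long, 40-85 g, white cap at its +y end. Origin at its centre, y along its axis. Starts lying in a tray, centre 22 mm above the table, tray floor 4 mm thick; 5 mm rails under the can keep it from rolling. The three cans lie end to end in any order, 21 mm apart; the tray is clear 50 mm to either side, then a 10 mm high rim. Goes in first.
- green_can: Green spray can, cylinder 36 mm in diameter, 64 mm long, 40-85 g, white cap at its +y end. Origin at its centre, y along its axis. Starts lying in a tray, centre 22 mm above the table, tray floor 4 mm thick; 5 mm rails under the can keep it from rolling. The three cans lie end to end in any order, 21 mm apart; the tray is clear 50 mm to either side, then a 10 mm high rim. Goes in second.
- yellow_can: Yellow spray can, cylinder 36 mm in diameter, 64 mm long, 40-85 g, white cap at its +y end. Origin at its centre, y along its axis. Starts lying in a tray, centre 22 mm above the table, tray floor 4 mm thick; 5 mm rails under the can keep it from rolling. The three cans lie end to end in any order, 21 mm apart; the tray is clear 50 mm to either side, then a 10 mm high rim. Stays where it is.
- dispenser: Fixed can rack, 200 x 96 mm: open-topped channel 88 mm wide, white floor sloping down 12 degrees to a stop wall at its low end. Origin: centre of its underside, on the table; x along the channel to the high end (open), y across, z up. Floor height 15 mm at the stop (x -100 mm), 36 at x 0, 57 at x +100. Grey side walls rise 30 mm, the stop 26 mm above the floor.
- load_place (a point): Point in the rack (axes as the rack's) where the centre of a can is when it lies across the channel near the high end, touching the floor: rack x 45, y 0, z 64 mm. A can rolled down to the stop has its centre at rack x -86, z 36 mm; the next one behind it at x -51, z 44 mm.
Mind the look-alikes: they are no part of the job. There is more than one size of the green_can; the one meant has the size given above.

How it is judged:
On the way, in this order (a step that is already met when the one before it is completed fails the run):
1. the blue can lies in the rack against the stop (x of blue_can in the frame of dispenser between -0.098 and -0.074 m and y of blue_can in the frame of dispenser between -0.028 and 0.028 m and z of blue_can in the frame of dispenser between 0.026 and 0.048 m), for 0.2 s.
2. the green can lies in the rack right behind the blue one (all of step 1 and x of green_can in the frame of dispenser between -0.066 and -0.033 m and y of green_can in the frame of dispenser between -0.028 and 0.028 m and z of green_can in the frame of dispenser between 0.033 and 0.058 m), for 0.2 s.
At the end, for the whole second after the job is handed in: Blue can at rest against the stop (within 12 mm along the rack), green can at rest right behind it (within 15 mm), both within 28 mm of the middle line and down on the floor (height within 10 mm); yellow can within 30 mm of its start (all of step 2 and linear speed of each of blue_can, green_can below 0.03 m/s and distance of yellow_can from where it was at the start of the episode below 0.03 m); the robot touches nothing.
It fails at once if the yellow can was moved more than 30 mm (distance of yellow_can from where it was at the start of the episode above 0.03 m).
It also fails if it takes over 59 s, if anything falls off the work surface, if the arm or the gripper's body presses on something with over 40 N, if the wrist force passes 120 N, or if a joint passes its speed limit or range.

### The arm

A 6-joint arm with a two-finger parallel gripper is mounted at the origin on the work surface. World frame = base frame: x ahead of the robot, y to its left, z up, the work surface at z = 0. Lengths are in m, angles in rad, forces in N, time in s.
With the tool pointing down it reaches from about 0.425 to 0.95 m from the base axis. Payload 3.5 kg.
Tool frame: the origin (TCP) lies at the very end of the fingers, on their centre line; the grasp point (between the pads) lies 19 mm behind it; z points along the fingers, y is the line along which they close (so a half turn about z gives the same grasp; the last joint's range is limited). The gripper opens to 85 mm and grips with 20 to 120 N. Pads are 22 mm wide; open, the fingers measure 114 mm over their backs; the gripper's body (76 mm by 85 mm) begins 54 mm behind the grasp point. The pads swing forward as they close: fully open they stand 13 mm farther back than shut.
Start: joints at [-1.369, 0.286, 1.577, -0, 1.279, -0.15], TCP at [0.233, -0.634, 0.231] pointing down, gripper open.
Joint ranges: [-2.77, 2.77], [-0.9, 2.22], [0.21, 2.48], [-1.53, 4.67], [0.24, 2.81], [-2.84, 2.84]. Speed limits (rad/s): [2.79, 2.79, 3.14, 3.14, 3.14, 3.14].

### API

Orientations are given as a unit quaternion [x, y, z, w].
In Python, from plant import ctrl gives the robot as it stands.
- The arm moves only by the tool carry_out, never from a script. Its argument "deltas" is one flat list of numbers, 6 for each row, row after row: the shift along the tool's x, y, z in m, then the turn, a rotation vector about the tool's x, y, z in rad. A call has 1 to 5 rows; each row is the pose to reach, as a shift and turn from the pose commanded when the call began, along the tool's axes at that moment; what a row does not reach only later rows make up. A row lasts 1/8 s, in which the tool goes at most 62.5 mm and 10.7 degrees, less where a joint would pass 70% of its speed; a pose out of reach is approached as far as the arm can. A call with a gripper value outside its range is refused whole. "grip" is the opening in per cent of the stroke, from 0 (shut) to 100 (fully open), set as the call begins (left out, the last holds). The fingers move at their own pace and stop on an object; "grip_force" is the grip in N (left out, the last holds). Time passes only in rows, so rows that repeat a pose let the fingers close. It gives the time, the measured TCP pose, the force, the opening and the grip force at its end, in the units of the state.
- ctrl.get_state(): the state, without advancing time (a new reading comes with each control period).
- ctrl.read_camera(name): name is "scene" or "top"; returns (picture, depth): 480x640x3 uint8, red, green, blue; 480x640 float32, m along the optical axis (not along the pixel's ray), 0 where there is no reading.
- ctrl.camera_model(name): a dict with "intrinsics" (3x3 intrinsics, pixels), "extrinsics" (4x4, takes a point from world to camera coordinates). Camera axes: x right, y down, z forward; pixel columns grow to the right and rows downward; lengths in m; the calibration is good to about 2 mm. A picture is of the moment at which its call begins. camera_model takes no time and is no camera call.
- ctrl.sign_off(): hands the job in; it is judged then, once.
Trained networks look in the newest picture that a camera, given by its name, has taken for a name from the list of things; names that differ only in an ending like _2 or _b are one class to them, and where a whole thing is asked for, a point or a joint stands for the part that bears it (a point fixed in the world has none). Each returns a list of dicts, best first, with "score" (0 to 1); they miss things now and then, are a little off and sometimes report something else, mostly with a low value. They report only what shows in the picture. A call takes as long as a camera call. They do not tell look-alikes from the thing itself.
- ctrl.find_in(camera, query): "uv" ([column, row] in pixels, amid what is visible of it).
The state is a dict: "time": time; "qpos": joint angles; "dq": joint speeds; "joint_efforts": joint torques, N m; "eef_pos": TCP position; "tcp_rot": TCP orientation; "contact_force": force on the tool from outside, world axes, zero at the start; "wrist_torque": the same for the moment, N m; "opening": opening from 0.0 (shut) to 1.0 (fully open); "finger_force": force on a finger pad.
Only numpy, scipy, OpenCV 4.12 (cv2) and the standard library are available. Lean on these libraries where they do the work, as an engineer would, in place of code of your own. Each camera call takes 0.05 s, during which the arm holds its last target. There are 200 camera calls.

## Working session

There is one attempt and no reset: what is moved stays moved. The work goes in short steps, Python scripts to look and compute and a tool call to move; the robot and the scene stay as the last step left them, time stands still between calls to the robot, and variables do not carry over. Pictures are saved under pics/ and viewed, at most 10 in all, crops included, and the job is handed in when it is done.

Besides the shell and the picture viewer there is one more tool, called by a JSON object that holds its "name" and its "arguments", one argument or row to a line. carry_out: Moves the arm, as the interface text tells. Its arguments: {"type":"object","properties":{"deltas":{"type":"array"},"grip":{"type":"number"},"grip_force":{"type":"number"}},"required":["deltas"]}

```bash
mkdir -p pics
cat > h.py <<'E'
import numpy as np, cv2
from plant import ctrl
def cloud(name):
    im,d=ctrl.read_camera(name); m=ctrl.camera_model(name)
    K=np.array(m["intrinsics"]);T=np.linalg.inv(np.array(m["extrinsics"]))
    v,u=np.mgrid[0:480,0:640]
    P=np.stack([(u-K[0,2])/K[0,0]*d,(v-K[1,2])/K[1,1]*d,d],-1)@T[:3,:3].T+T[:3,3]
    P[d==0]=np.nan
    return im,P
E
cat > a.py <<'E'
from h import *
for n in ["top","scene"]:
    im,P=cloud(n); cv2.imwrite(f"pics/{n}0.png",im[...,::-1]); np.savez(f"{n}.npz",im=im,P=P)
    for q in ["blue_can","green_can","yellow_can","dispenser"]:
        for r in ctrl.find_in(n,q):
            u,v=map(int,r["uv"]); print(n,q,u,v,round(r["score"],2),P[v,u].round(3))
print(ctrl.get_state())
E
python3 a.py
```

```text
top blue_can 292 230 0.75 [0.496 0.117 0.038]
top green_can 208 332 0.96 [0.293 0.287 0.047]
top green_can 210 239 0.84 [0.481 0.286 0.043]
top green_can 156 183 0.82 [0.606 0.406 0.027]
top yellow_can 253 238 0.93 [0.481 0.198 0.038]
top yellow_can 454 222 0.5 [ 0.503 -0.219  0.037]
top dispenser 453 223 0.87 [ 0.501 -0.217  0.037]
scene blue_can 343 262 0.64 [0.506 0.103 0.036]
scene green_can 306 205 0.91 [0.3   0.287 0.041]
scene green_can 421 220 0.66 [0.606 0.399 0.016]
scene green_can 366 224 0.46 [0.491 0.275 0.042]
scene green_can 354 240 0.38 [0.494 0.194 0.041]
scene yellow_can 355 242 0.77 [0.497 0.192 0.037]
scene yellow_can 279 344 0.4 [ 0.509 -0.212  0.037]
scene dispenser 275 340 0.94 [ 0.494 -0.203  0.033]
{'time': 0.5, 'qpos': array([-1.36898451e+00,  2.86308507e-01,  1.57673684e+00,  1.26839491e-05,
        1.27857948e+00, -1.50048286e-01]), 'dq': array([-3.74843901e-05, -3.60706380e-04, -1.21477333e-03, -4.95876232e-04,
       -8.47753852e-05,  5.35816212e-04]), 'joint_efforts': array([-1.37845276e-03, -4.05464029e+01, -2.92552900e+01, -1.51527729e-04,
        1.18437809e-03, -1.59652579e-06]), 'eef_pos': array([ 0.23263019, -0.6336208 ,  0.23129921]), 'tcp_rot': array([ 9.84564503e-01,  1.75022108e-01,  5.65473135e-06, -1.62393541e-05]), 'contact_force': array([-0.50887744, -0.29370211,  0.4205394 ]), 'wrist_torque': array([ 0.01019717,  0.0190458 , -0.03649439]), 'finger_force': 0.0, 'opening': 1.0033385484419108}
```

View pics/top0.png

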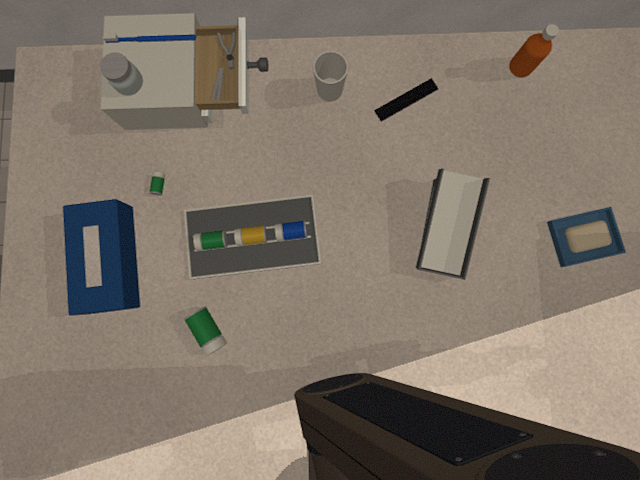

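View pics/scene0.png

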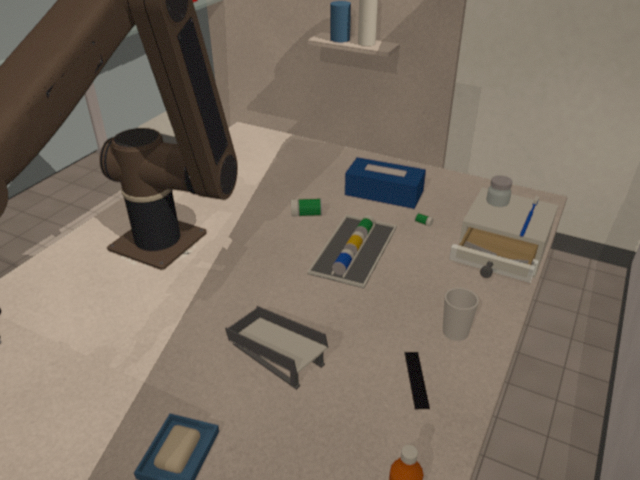

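The top view shows the tray cans green (210,240), yellow (250,236) and blue (293,231), with look-alike greens at (205,330) and (157,183). The rack is at (453,223). Next I fit the can axes and the rack frame.

```bash
cat > b.py <<'E'
from h import *
for n in ["top","scene"]:
    D=np.load(f"{n}.npz");im,P=D["im"],D["P"]; hsv=cv2.cvtColor(im,cv2.COLOR_RGB2HSV)
    X,Y,Z=P[...,0],P[...,1],P[...,2]
    print(n,"table z",np.nanmedian(Z[(abs(X-.6)<.05)&(abs(Y-.0)<.04)]).round(4))
    box=(X>.42)&(X<.56)&(Y>.04)&(Y<.36)
    m=box&(Z>.028)&(Z<.06)
    q=P[m]; c=q.mean(0); w=np.linalg.svd(q[:,:2]-c[:2],full_matrices=False)[2][0]; w*=np.sign(w[1])
    s=(q[:,:2]-c[:2])@w
    print("row centre",c.round(4),"dir",w.round(4),"ext",s.min().round(3),s.max().round(3),"zmax",np.percentile(q[:,2],97).round(4))
    for k,(a,b) in dict(green=(45,85),yellow=(15,35),blue=(100,130)).items():
        mm=m&(hsv[...,0]>a)&(hsv[...,0]<b)&(hsv[...,1]>120)
        r=P[mm]; t=(r[:,:2]-c[:2])@w; print(k,mm.sum(),np.median(r,0).round(4),"t",np.percentile(t,[2,98]).round(4))
    R=(X>.38)&(X<.64)&(Y>-.33)&(Y<-.1)&(Z>.012)
    fl=R&(hsv[...,2]>120)&(hsv[...,1]<60)&(Z<.07)
    f=P[fl]; A=np.c_[f[:,:2],np.ones(len(f))]; k=np.linalg.lstsq(A,f[:,2],rcond=None)[0]
    for _ in range(3):
        e=abs(A@k-f[:,2])<.004; k=np.linalg.lstsq(A[e],f[e,2],rcond=None)[0]
    g=k[:2]; xd=g/np.linalg.norm(g); print("floor",k.round(4),"slope",np.degrees(np.arctan(np.linalg.norm(g))).round(2),"xdir by slope",xd.round(4))
    # minAreaRect of all rack points (world mm)
    q=(P[R&(Z<.1)][:,:2]*1000).astype(np.float32); print("rect all",cv2.minAreaRect(q))
    f=f[e]; rect=cv2.minAreaRect((f[:,:2]*1000).astype(np.float32)); print("rect floor",rect, f[:,2].min(),f[:,2].max())
E
python3 b.py
```

```text
top table z 0.0003
row centre [0.4871 0.2043 0.037 ] dir [-0.0921  0.9957] ext -0.117 0.117 zmax 0.0423
green 324 [0.4795 0.2838 0.0382] t [0.0594 0.1007]
yellow 338 [0.4869 0.1992 0.0381] t [-0.0264  0.0156]
blue 328 [0.4951 0.1145 0.0378] t [-0.111  -0.0696]
floor [ 0.207  -0.0508 -0.078 ] slope 12.03 xdir by slope [ 0.9711 -0.2385]
rect all ((497.2110290527344, -210.34190368652344), (98.09654998779297, 211.04904174804688), 76.1624526977539)
rect floor ((501.5676574707031, -213.828857421875), (81.65155792236328, 200.1793670654297), 76.24394226074219) 0.012709619047385767 0.061150451718181675
scene table z -0.0006
row centre [0.4934 0.1926 0.0357] dir [-0.0909  0.9959] ext -0.11 0.129 zmax 0.0418
green 85 [0.4874 0.2855 0.0365] t [0.0736 0.11  ]
yellow 125 [0.4944 0.1989 0.0373] t [-0.0147  0.0298]
blue 124 [0.5021 0.1163 0.0368] t [-0.0951 -0.0563]
floor [ 0.2046 -0.0506 -0.0778] slope 11.9 xdir by slope [ 0.9708 -0.2399]
rect all ((497.599609375, -209.5915069580078), (100.8385238647461, 215.02452087402344), 76.26887512207031)
rect floor ((503.82562255859375, -205.58621215820312), (83.83753204345703, 205.62667846679688), 74.9619369506836) 0.012013592307520082 0.060667783741258585
```

```bash
cat > d.py <<'E'
import sys
from h import *
from scipy.spatial.transform import Rotation as R
# usage: d.py x y z yawdeg : delta from current measured pose, tool down
x,y,z,a=map(float,sys.argv[1:5]); s=ctrl.get_state(); r=R.from_quat(s["tcp_rot"]); c=np.radians(a)
t=R.from_matrix(np.array([[np.cos(c),np.sin(c),0],[np.sin(c),-np.cos(c),0],[0,0,-1]]))
print(r.inv().apply(np.array([x,y,z])-s["eef_pos"]).round(4),(r.inv()*t).as_rotvec().round(3),s["time"])
E
python3 d.py .50 -.35 .231 95.3
```

```text
[ 3.487e-01 -1.741e-01  3.000e-04] [-0.    -0.    -1.311] 0.5
```

{"name": "carry_out", "arguments": {
  "deltas": [0.35, -0.175, 0, 0, 0, -1.31, 0.35, -0.175, 0, 0, 0, -1.31, 0.35, -0.175, 0, 0, 0, -1.31, 0.35, -0.175, 0, 0, 0, -1.31, 0.35, -0.175, 0, 0, 0, -1.31],
  "grip": 65
}}

```text
time: 1.12
eef_pos: [0.448, -0.4046, 0.2317]
tcp_rot: [0.798, 0.603, 0.0, 0.0]
contact_force: [-0.1, 0.1, -0.0]
opening: 0.648
finger_force: 0.0
```

```bash
python3 d.py .495 .12 .16 95.3
```

```text
[ 0.5176 -0.0976  0.0714] [ 0.001  0.001 -0.368] 1.125
```

{"name": "carry_out", "arguments": {
  "deltas": [0.518, -0.098, 0.07, 0, 0, -0.368, 0.518, -0.098, 0.07, 0, 0, -0.368, 0.518, -0.098, 0.07, 0, 0, -0.368, 0.518, -0.098, 0.07, 0, 0, -0.368, 0.518, -0.098, 0.07, 0, 0, -0.368]
}}

```text
time: 1.75
eef_pos: [0.4761, -0.0959, 0.1904]
tcp_rot: [0.676, 0.737, 0.0, 0.001]
contact_force: [0.8, -0.4, -0.2]
opening: 0.65
finger_force: 0.0
```

```bash
python3 d.py .495 .12 .12 95.3
```

```text
[0.2135 0.0373 0.0704] [ 0.001  0.001 -0.006] 1.75
```

{"name": "carry_out", "arguments": {
  "deltas": [0.213, 0.037, 0.07, 0, 0, -0.006, 0.213, 0.037, 0.07, 0, 0, -0.006, 0.213, 0.037, 0.07, 0, 0, -0.006, 0.213, 0.037, 0.07, 0, 0, -0.006, 0.213, 0.037, 0.07, 0, 0, -0.006]
}}

```text
time: 2.38
eef_pos: [0.4936, 0.1198, 0.1191]
tcp_rot: [0.672, 0.74, -0.001, -0.001]
contact_force: [-0.2, 0.6, -0.1]
opening: 0.65
finger_force: 0.0
```

```bash
sleep 0; python3 d.py .495 .12 .009 95.3; python3 -c "
from h import *
im,P=cloud('scene'); cv2.imwrite('pics/s1.png',cv2.resize(im[150:350,230:490,::-1],None,fx=3,fy=3))"; python3 d.py .495 .12 .009 95.3
```

```text
[-0.      0.0017  0.1101] [-0.002 -0.     0.004] 2.375
[0.0014 0.0011 0.1109] [-0.001  0.     0.003] 2.425
```

View pics/s1.png

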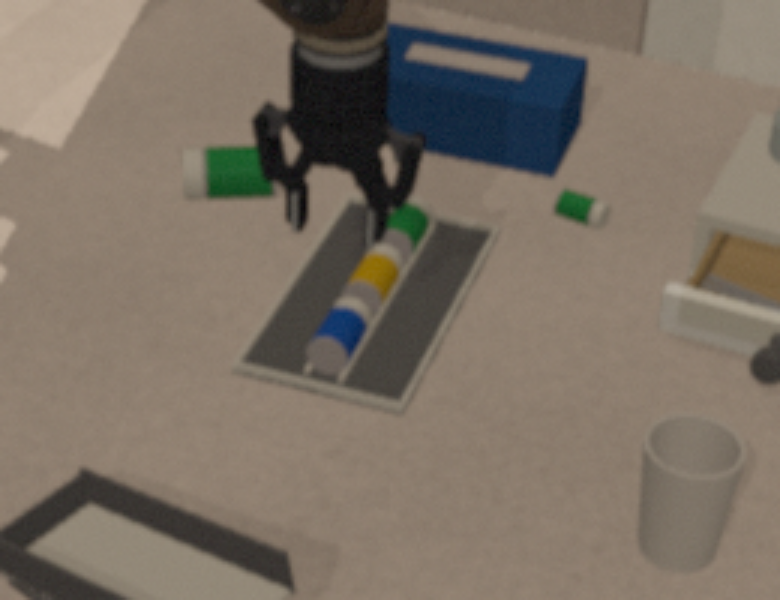

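The picture shows the open gripper above the tray, its fingers straddling the can row. The blue can is at about (335,335) in the crop. I descend and grip.

{"name": "carry_out", "arguments": {
  "deltas": [0.001, 0.001, 0.05, 0, 0, 0.003, 0.001, 0.001, 0.09, 0, 0, 0.003, 0.001, 0.001, 0.111, 0, 0, 0.003, 0.001, 0.001, 0.111, 0, 0, 0.003, 0.001, 0.001, 0.111, 0, 0, 0.003]
}}

```text
time: 3.05
eef_pos: [0.4969, 0.118, 0.0107]
tcp_rot: [0.675, 0.738, 0.001, 0.001]
contact_force: [-1.2, 0.0, -0.4]
opening: 0.655
finger_force: 0.0
```

{"name": "carry_out", "arguments": {
  "deltas": [0, 0, 0, 0, 0, 0, 0, 0, 0, 0, 0, 0, 0, 0, 0, 0, 0, 0, 0, 0, 0, 0, 0, 0],
  "grip": 25,
  "grip_force": 30
}}

```text
time: 3.55
eef_pos: [0.498, 0.1187, 0.0113]
tcp_rot: [0.675, 0.738, 0.002, 0.002]
contact_force: [3.0, -1.0, 7.2]
opening: 0.412
finger_force: 31.4
```

{"name": "carry_out", "arguments": {
  "deltas": [0, 0, -0.03, 0, 0, 0, 0, 0, -0.08, 0, 0, 0, 0, 0, -0.14, 0, 0, 0, 0, 0, -0.14, 0, 0, 0]
}}

```text
time: 4.05
eef_pos: [0.4985, 0.1191, 0.1548]
tcp_rot: [0.675, 0.738, 0.004, 0.004]
contact_force: [-0.0, -0.5, -0.5]
opening: 0.41
finger_force: 30.9
```

```bash
python3 d.py .543 -.223 .13 76.2; python3 -c "
from h import *
im,P=cloud('scene'); cv2.imwrite('pics/s2.png',cv2.resize(im[150:350,230:490,::-1],None,fx=3,fy=3))"
```

```text
[-0.3447  0.0133  0.0251] [ 0.01  -0.001  0.331] 4.05
```

View pics/s2.png

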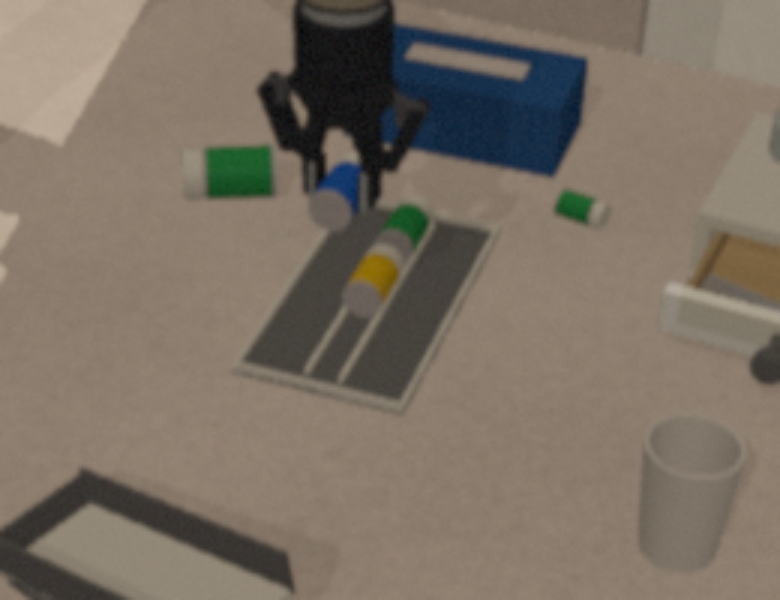

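The picture shows the blue can held and level; yellow and green are undisturbed. Now to the rack.

{"name": "carry_out", "arguments": {
  "deltas": [-0.345, 0.013, 0.015, 0.01, 0, 0.331, -0.345, 0.013, 0.015, 0.01, 0, 0.331, -0.345, 0.013, 0.015, 0.01, 0, 0.331, -0.345, 0.013, 0.015, 0.01, 0, 0.331, -0.345, 0.013, 0.015, 0.01, 0, 0.331]
}}

```text
time: 4.72
eef_pos: [0.5332, -0.1918, 0.1326]
tcp_rot: [0.787, 0.617, -0.005, -0.006]
contact_force: [1.0, 0.3, 0.4]
opening: 0.407
finger_force: 30.9
```

```bash
python3 d.py .543 -.223 .13 76.2
```

```text
[-0.0279  0.017   0.0023] [-0.015 -0.    -0.001] 4.725
```

{"name": "carry_out", "arguments": {
  "deltas": [-0.028, 0.017, 0.002, -0.007, 0, 0, -0.028, 0.017, 0.002, -0.007, 0, 0, -0.028, 0.017, 0.002, -0.007, 0, 0, -0.028, 0.017, 0.002, -0.007, 0, 0]
}}

```text
time: 5.22
eef_pos: [0.5442, -0.2205, 0.1326]
tcp_rot: [0.787, 0.617, -0.002, -0.002]
contact_force: [0.5, 0.8, -0.0]
opening: 0.411
finger_force: 30.9
```

```bash
python3 d.py .543 -.223 .056 76.2
```

```text
[-0.0027 -0.0002  0.0766] [-0.005  0.001  0.001] 5.225
```

{"name": "carry_out", "arguments": {
  "deltas": [-0.002, 0, 0.03, 0, 0, 0, -0.002, 0, 0.05, 0, 0, 0, -0.002, 0, 0.065, 0, 0, 0, -0.002, 0, 0.072, 0, 0, 0, -0.002, 0, 0.072, 0, 0, 0]
}}

```text
time: 5.85
eef_pos: [0.5441, -0.2241, 0.0612]
tcp_rot: [0.787, 0.617, -0.002, -0.001]
contact_force: [-0.2, -0.3, -0.7]
opening: 0.409
finger_force: 30.9
```

```bash
python3 d.py .543 -.223 .056 76.2
```

```text
[ 0.0008 -0.0013  0.0052] [-0.003  0.001 -0.001] 5.85
```

{"name": "carry_out", "arguments": {
  "deltas": [0, 0, 0.003, 0, 0, 0, 0, 0, 0.005, 0, 0, 0, 0, 0, 0.006, 0, 0, 0, 0, 0, 0.006, 0, 0, 0]
}}

```text
time: 6.35
eef_pos: [0.5441, -0.2242, 0.0556]
tcp_rot: [0.787, 0.617, -0.002, -0.001]
contact_force: [-1.4, 0.4, 0.2]
opening: 0.404
finger_force: 30.9
```

{"name": "carry_out", "arguments": {
  "deltas": [0, 0, 0, 0, 0, 0, 0, 0, 0, 0, 0, 0, 0, 0, 0, 0, 0, 0, 0, 0, 0, 0, 0, 0, 0, 0, 0, 0, 0, 0],
  "grip": 75
}}

```text
time: 6.98
eef_pos: [0.5441, -0.2242, 0.0555]
tcp_rot: [0.787, 0.617, -0.002, -0.001]
contact_force: [0.1, -0.1, 1.0]
opening: 0.752
finger_force: 0.1
```

{"name": "carry_out", "arguments": {
  "deltas": [0, 0, -0.015, 0, 0, 0, 0, 0, -0.03, 0, 0, 0, 0, 0, -0.06, 0, 0, 0, 0, 0, -0.11, 0, 0, 0, 0, 0, -0.12, 0, 0, 0]
}}

```text
time: 7.6
eef_pos: [0.547, -0.2255, 0.1818]
tcp_rot: [0.787, 0.617, 0.0, 0.004]
contact_force: [-0.0, -0.2, -0.2]
opening: 0.752
finger_force: 0.0
```

```bash
python3 d.py .4793 .289 .14 95.3;  python3 -c "
from h import *
im,P=cloud('scene'); cv2.imwrite('pics/s3.png',cv2.resize(im[200:400,180:440,::-1],None,fx=3,fy=3))"
```

```text
[ 0.4836 -0.189   0.0381] [ 0.006  0.006 -0.334] 7.6
```

View pics/s3.png

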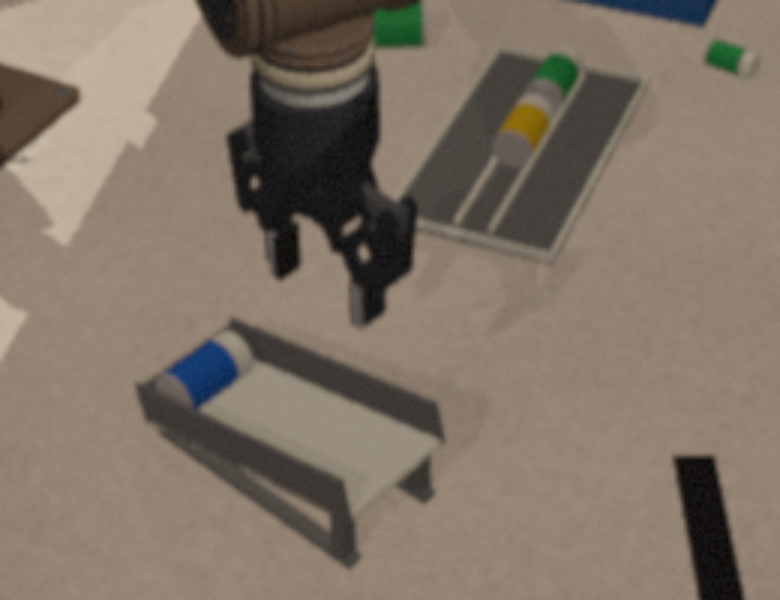

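The blue can rests against the stop, at crop (205,370). Now the green can in the tray.

{"name": "carry_out", "arguments": {
  "deltas": [0.484, -0.189, 0.038, 0, 0, -0.334, 0.484, -0.189, 0.038, 0, 0, -0.334, 0.484, -0.189, 0.038, 0, 0, -0.334, 0.484, -0.189, 0.038, 0, 0, -0.334, 0.484, -0.189, 0.038, 0, 0, -0.334],
  "grip": 65
}}

```text
time: 8.28
eef_pos: [0.5024, 0.0867, 0.1514]
tcp_rot: [0.674, 0.739, -0.002, -0.001]
contact_force: [1.1, -0.5, -0.1]
opening: 0.651
finger_force: 0.0
```

```bash
python3 d.py .4793 .289 .13 95.3
```

```text
[ 0.2035 -0.0043  0.0214] [-0.005  0.    -0.   ] 8.275
```

{"name": "carry_out", "arguments": {
  "deltas": [0.203, -0.004, 0.02, 0, 0, 0, 0.203, -0.004, 0.02, 0, 0, 0, 0.203, -0.004, 0.02, 0, 0, 0, 0.203, -0.004, 0.02, 0, 0, 0, 0.203, -0.004, 0.02, 0, 0, 0]
}}

```text
time: 8.9
eef_pos: [0.4801, 0.2869, 0.1314]
tcp_rot: [0.673, 0.74, -0.002, -0.001]
contact_force: [0.3, -0.2, -1.2]
opening: 0.652
finger_force: 0.0
```

```bash
python3 -c "
from h import *
im,P=cloud('scene'); cv2.imwrite('pics/s4.png',cv2.resize(im[130:330,250:510,::-1],None,fx=3,fy=3))";  python3 d.py .4793 .289 .01 95.3
```

```text
[ 0.0033 -0.0005  0.1217] [-0.005  0.002  0.   ] 8.95
```

View pics/s4.png

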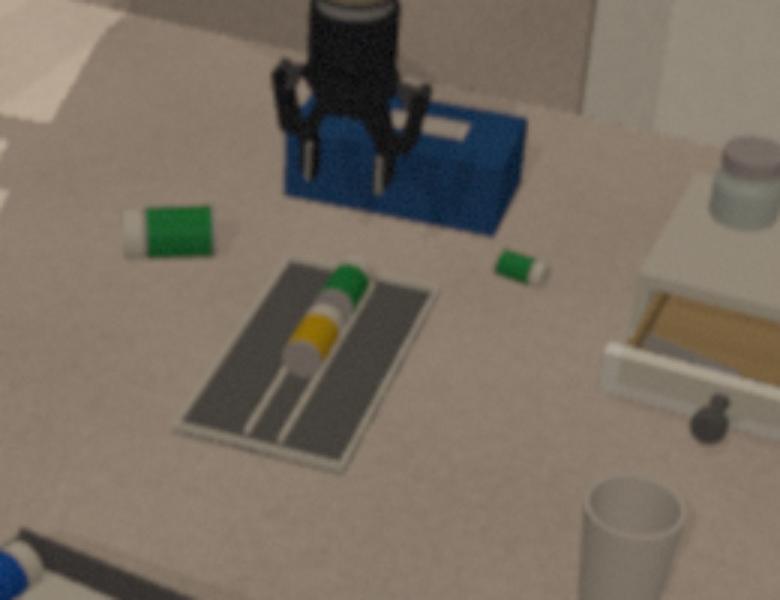

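The picture shows the gripper centred over the row, above the green can at (345,285). The path down is clear.

{"name": "carry_out", "arguments": {
  "deltas": [0.002, 0, 0.05, 0, 0, 0, 0.002, 0, 0.095, 0, 0, 0, 0.002, 0, 0.121, 0, 0, 0, 0.002, 0, 0.121, 0, 0, 0, 0.002, 0, 0.121, 0, 0, 0]
}}

```text
time: 9.57
eef_pos: [0.4819, 0.2878, 0.0128]
tcp_rot: [0.674, 0.738, -0.0, -0.0]
contact_force: [-0.0, -0.0, 0.7]
opening: 0.652
finger_force: 0.0
```

{"name": "carry_out", "arguments": {
  "deltas": [0, 0, 0, 0, 0, 0, 0, 0, 0, 0, 0, 0, 0, 0, 0, 0, 0, 0, 0, 0, 0, 0, 0, 0],
  "grip": 25,
  "grip_force": 30
}}

```text
time: 10.07
eef_pos: [0.4822, 0.2888, 0.0136]
tcp_rot: [0.673, 0.739, 0.0, 0.0]
contact_force: [0.0, -1.8, 6.1]
opening: 0.403
finger_force: 30.1
```

{"name": "carry_out", "arguments": {
  "deltas": [0, 0, -0.03, 0, 0, 0, 0, 0, -0.08, 0, 0, 0, 0, 0, -0.14, 0, 0, 0, 0, 0, -0.14, 0, 0, 0]
}}

```text
time: 10.58
eef_pos: [0.4843, 0.2904, 0.1582]
tcp_rot: [0.673, 0.739, 0.004, 0.002]
contact_force: [0.8, 0.0, -0.2]
opening: 0.41
finger_force: 30.3
```

```bash
python3 d.py .543 -.223 .14 76.2
```

```text
[-0.5166  0.0106  0.0167] [ 0.009 -0.005  0.334] 10.575
```

{"name": "carry_out", "arguments": {
  "deltas": [-0.517, 0.011, 0.015, 0.009, -0.005, 0.334, -0.517, 0.011, 0.015, 0.009, -0.005, 0.334, -0.517, 0.011, 0.015, 0.009, -0.005, 0.334, -0.517, 0.011, 0.015, 0.009, -0.005, 0.334, -0.517, 0.011, 0.015, 0.009, -0.005, 0.334]
}}

```text
time: 11.2
eef_pos: [0.5152, -0.0232, 0.1412]
tcp_rot: [0.787, 0.617, -0.007, -0.003]
contact_force: [1.0, 0.3, -0.6]
opening: 0.41
finger_force: 30.3
```

```bash
python3 d.py .544 -.223 .135 76.2
```

```text
[-0.1871  0.0757  0.0066] [-0.013  0.008 -0.   ] 11.2
```

{"name": "carry_out", "arguments": {
  "deltas": [-0.187, 0.076, 0.006, -0.01, 0.006, 0, -0.187, 0.076, 0.006, -0.01, 0.006, 0, -0.187, 0.076, 0.006, -0.01, 0.006, 0, -0.187, 0.076, 0.006, -0.01, 0.006, 0, -0.187, 0.076, 0.006, -0.01, 0.006, 0]
}}

```text
time: 11.82
eef_pos: [0.5445, -0.2214, 0.1358]
tcp_rot: [0.788, 0.616, -0.001, -0.001]
contact_force: [-0.2, 0.3, -0.6]
opening: 0.405
finger_force: 30.3
```

```bash
python3 d.py .544 -.223 .057 76.2
```

```text
[-0.0016  0.0002  0.0788] [-0.003  0.001 -0.002] 11.825
```

{"name": "carry_out", "arguments": {
  "deltas": [-0.002, 0, 0.04, 0, 0, 0, -0.002, 0, 0.062, 0, 0, 0, -0.002, 0, 0.072, 0, 0, 0, -0.002, 0, 0.079, 0, 0, 0, -0.002, 0, 0.079, 0, 0, 0]
}}

```text
time: 12.45
eef_pos: [0.5449, -0.223, 0.0585]
tcp_rot: [0.787, 0.617, -0.001, 0.0]
contact_force: [0.6, 0.0, -1.9]
opening: 0.406
finger_force: 30.3
```

{"name": "carry_out", "arguments": {
  "deltas": [0, 0, 0, 0, 0, 0, 0, 0, 0, 0, 0, 0, 0, 0, 0, 0, 0, 0, 0, 0, 0, 0, 0, 0, 0, 0, 0, 0, 0, 0],
  "grip": 75
}}

```text
time: 13.08
eef_pos: [0.5446, -0.2237, 0.0583]
tcp_rot: [0.787, 0.617, -0.001, 0.0]
contact_force: [-1.4, -0.3, 0.9]
opening: 0.75
finger_force: 0.5
```

{"name": "carry_out", "arguments": {
  "deltas": [0, 0, -0.015, 0, 0, 0, 0, 0, -0.03, 0, 0, 0, 0, 0, -0.06, 0, 0, 0, 0, 0, -0.11, 0, 0, 0, 0, 0, -0.14, 0, 0, 0]
}}

```text
time: 13.7
eef_pos: [0.5461, -0.2239, 0.2029]
tcp_rot: [0.787, 0.617, 0.0, 0.003]
contact_force: [0.5, -0.5, -0.2]
opening: 0.751
finger_force: 0.0
```

{"name": "carry_out", "arguments": {
  "deltas": [0, 0, 0, 0, 0, 0, 0, 0, 0, 0, 0, 0, 0, 0, 0, 0, 0, 0, 0, 0, 0, 0, 0, 0]
}}

```text
time: 14.2
eef_pos: [0.5442, -0.2229, 0.1966]
tcp_rot: [0.787, 0.617, -0.002, -0.001]
contact_force: [-0.6, 0.0, -0.4]
opening: 0.749
finger_force: 0.0
```

```bash
python3 -c "
from h import *
im,P=cloud('scene'); cv2.imwrite('pics/s5.png',cv2.resize(im[200:400,180:440,::-1],None,fx=3,fy=3))"
```

```text
(no output)
```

View pics/s5.png

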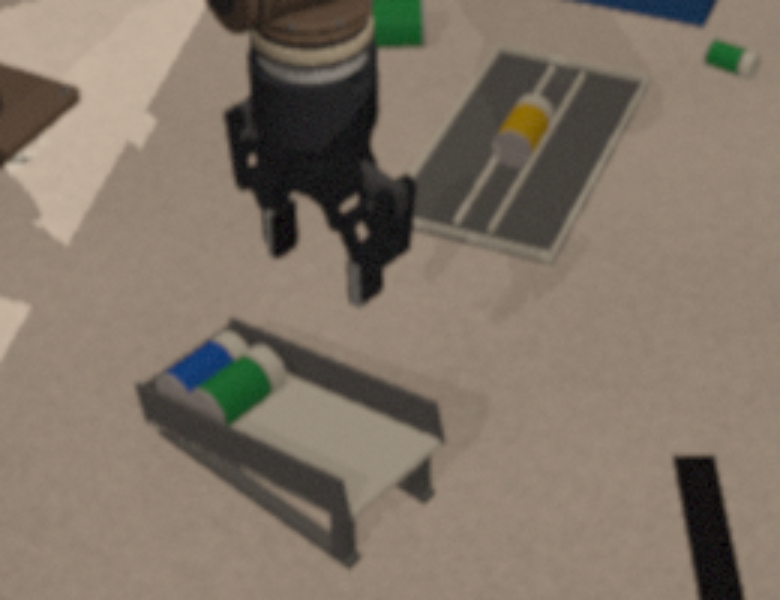

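The blue can is at the stop (205,365) with the green one right behind it (240,385). The yellow can is still in the tray and the robot is clear.

```bash
python3 -c "
from plant import ctrl
print(ctrl.sign_off())"
```

```text
the job is handed in; nothing more can be done
None
```

I loaded the blue can against the stop and the green can right behind it, left the yellow can in the tray, and handed the job in at about 14 s of the 59 s; the last camera picture showed all three in place, but `sign_off` returned no verdict.

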